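# Fit the sprung hold-down cover on a vial rack in its shield well

## Robot

A 7-joint arm with a two-finger parallel gripper is mounted at the origin on the work surface; the furniture and walls round the work are solid. World frame = base frame: x ahead of the robot, y to its left, z up, the work surface at z = 0. Lengths are in m, angles in rad, forces in N, time in s.
With the tool pointing down it reaches from about 0.35 to 0.9 m from the base axis. Payload 8.1 kg.
Tool frame: the origin (TCP) lies on the centre line of the jaws, within the pads' length; the fingertips stand 17 mm ahead of it and the grasp point (between the pads) lies 2 mm behind it; z points along the fingers, y is the direction in which the jaws open and shut (so a half turn about z gives the same grasp; the last joint's range is limited). The gripper opens to 92 mm and grips with 3 to 60 N. Pads are 19 mm wide; open, the fingers measure 130 mm over their backs; the gripper's body (75 mm by 190 mm) begins 47 mm behind the grasp point.
Start: joints at [-1.352, 0.434, 0.025, 1.573, -0.012, 1.134, -0.075], TCP at [0.198, 0.593, 0.244] pointing down, gripper open.
Joint ranges: [-2.62, 2.62], [-0.44, 2.09], [-1.27, 1.32], [0.08, 2.57], [-1.32, 4.46], [0.12, 2], [-2.74, 2.74]. Speed limits (rad/s): [2.22, 2.22, 3.01, 3.01, 3.14, 3.14, 3.14].

## Interface

Orientations are given as a rotation vector (axis times angle).
In Python, from cell import arm gives the robot as it stands.
- The arm moves only by the shell command python3 -m creep 'ROWS' [FORCE]. ROWS is JSON, a list that holds one entry, the list of rows, each a list of 7 numbers: the shift along the world's x, y, z in cm, then the turn, a rotation vector about the world's x, y, z in degrees, then the opening, from -1 (shut) to 1 (fully open), so that 0 is half open. In form: [[[tx, ty, tz, ax, ay, az, jaw], ...]]. A call has 1 to 5 rows; each row is the pose to reach, as a shift and turn from the pose commanded when the call began; what a row does not reach only later rows make up. A row lasts 1/10 s, in which the tool goes at most 50 mm and 8.59 degrees, less where a joint would pass 70% of its speed; a pose out of reach is approached as far as the arm can. A call with a gripper value outside its range is refused whole. The fingers move at their own pace and stop on an object; FORCE is the grip in N (left out, the last holds). Time passes only in rows, so rows that repeat a pose let the fingers close. It gives the time, the measured TCP pose, the force and the opening at its end, in the units of the state.
- arm.observe(): the state, without advancing time (a new reading comes with each control period).
- arm.get_image(name): name is "side" or "top"; returns the picture (480x640x3 uint8, red, green, blue); there is no depth.
- arm.camera_model(name): a dict with "vfov" (degrees; the focal length in pixels is half the picture's height over the tangent of half this angle, whatever the lens; pixels are square), "cx", "cy" (the principal point, pixels), "cam_to_world" (4x4, takes a point from camera to world coordinates). Camera axes: x right, y down, z forward; pixel columns grow to the right and rows downward; lengths in m; the calibration is good to about 2 mm. A picture is of the moment at which its call begins. camera_model takes no time and is no camera call.
- arm.sign_off(): hands the job in, once; it reports no verdict.
The state is a dict: "clock": time; "joints": joint angles; "dq": joint speeds; "joint_efforts": joint torques, N m; "position": TCP position; "ee_rot": TCP orientation; "force": force on the tool from outside, world axes, zero at the start; "ft_torque": the same for the moment, N m; "width": opening from 0.0 (shut) to 1.0 (fully open).
Only numpy, scipy, OpenCV 4.12 (cv2) and the standard library are available. Lean on these libraries where they do the work, as an engineer would, in place of code of your own. Each camera call takes 0.05 s, during which the arm holds its last target.

## Task

Get the vial rack ready to travel: take the hold-down cover by its grip bar, lower it level over the rack's two rods (thick rod through the large hole), and press it gently home against the sprung vials until both side catches have snapped over its edges, then let go. The rack stands loosely in its shield well, so feel or look for where the rods are; never let the cover jam askew on them or hammer it down on the glass vials, and leave the two bottles and the vial shield beside the work where they are.

Things in the scene. Friction and masses are not known exactly. Their poses are not given: they have to be found in the camera images.
- shield_well: Fixed, open-topped grey lead-lined well, 164 x 224 mm outside (long side along its y axis), rim 70 mm high, walls 12 mm. Origin: centre of its underside on the bench, z up. In it stands an aluminium vial rack, 104 x 176 mm, which can slide up to 11 mm either way along the well's y axis (about 2 N friction), with no play in x or yaw. Where it stands is not reported: feel or look.
- rods_mid (a point): Fixed point of the well, 108 mm above the bench: the midpoint between the tips of the rack's two steel rods when the rack is midway in its play (axes as the well's). The rods stand 70 mm either side of it along y, plus the rack's unknown shift: the thick one (12 mm) at -y, the thin one (9 mm) at +y. Their top 10 mm tapers from about 4 mm wide to full width.
- pads_mid (a point): Fixed point of the well, 58 mm above the bench: height of the rack's flat end pads, round the feet of the rods, on which the cover finally sits. Between the pads four capped vials stand on sprung seats, caps 7 mm higher; all four together push back with 10 N at first, 16 N at pad height. A sprung catch at the middle of each long side has a sloping nose.
- cover_grip (a point): Centre of the black grip bar (14 mm thick along x, 88 mm long along y, 16 mm high) of the loose hold-down cover: an aluminium plate 112 x 168 x 10 mm, about 0.5 kg, flat on the bench. Underside 50 mm below this point. Through holes on its centre line: 14 mm at y = -70 mm (thick rod), 11 mm at y = +70 mm (thin rod), in bushes 17 mm higher than the plate; it goes on with its y axis along the well's.
- catch_near (a joint): Sprung steel catch on the rack's -x side. 0: upright, at rest or snapped over the cover's edge; grows (rad) as the cover's edge pushes it outward. Let down over the rods the cover stops on the catches' slopes, underside about 15 to 20 mm above the pads; a further push of 10 to 25 N on the bar carries it past them; home, the catches hold it about 2 mm above the pads.
- catch_far (a joint): The same catch on the rack's +x side: 0 upright, at rest or snapped over the cover's edge; grows (rad) as it is pushed outward. If one catch snaps first the cover stands askew: a push on the plate beside the bar, on the side still up, brings that one home.
- small_bottle: Small white capped bottle, 30 mm across, 62 mm tall, on the bench, bystander; origin at the centre of its underside.
- tall_bottle: Reagent bottle in the steel tray, 35 mm across, 77 mm tall, bystander; origin at the centre of its underside.
- vial_shield: Cylindrical capped vial shield in the steel tray, 40 mm across, 83 mm tall, bystander; origin at the centre of its underside.

How it is judged:
At the end, for the whole second after the job is handed in: The cover is home on the rack: its grip bar 104 to 112.5 mm above the well's underside, centred within 5 mm across the well and 15 mm along it, level within 0.04 rad and square to the well within 0.06 rad, both catches snapped back upright (under 0.04 rad) over its edges (z of cover_grip in the frame of shield_well between 0.104 and 0.1125 m and x of cover_grip in the frame of shield_well between -0.005 and 0.005 m and y of cover_grip in the frame of shield_well between -0.015 and 0.015 m and angle between cover_grip's own z axis and vertical below 0.04 rad and angle between the y axis of cover_grip and the y axis of shield_well, either way round below 0.06 rad and value of joint each of catch_near, catch_far below 0.04 rad); the robot touches nothing.
It fails at once if the cover is tipped more than about 20 degrees (angle between cover_grip's own z axis and vertical above 0.35 rad).
It fails at once if the cover is jammed askew, more than about 10 degrees, on the rods (horizontal distance between cover_grip and shield_well below 0.04 m and z of cover_grip in the frame of shield_well below 0.145 m and angle between cover_grip's own z axis and vertical above 0.17 rad).
It fails at once if the cover is hammered or forced down on the rack with more than 90 N (contact force between anything else and shield_well above 90 N).
It fails at once if a bottle or the vial shield is pushed about (more than 30 mm) (distance of any of small_bottle, tall_bottle, vial_shield from where it was at the start of the episode above 0.03 m).
It also fails if it takes over 64 s, if anything falls off the work surface, if the arm or the gripper's body presses on something with over 40 N, if the wrist force passes 120 N, or if a joint passes its speed limit or range.

## Working session

There is one attempt and no reset: what is moved stays moved. The work goes in short steps, Python scripts to look and compute and a shell command to move; the robot and the scene stay as the last step left them, time stands still between calls to the robot, and variables do not carry over. Pictures are saved under pics/ and viewed, and the job is handed in when it is done.

```bash
ls; mkdir -p pics; python3 - <<'E'
from cell import arm
import cv2
s=arm.observe()
print({k:s[k] for k in s})
for n in("side","top"):
    m=arm.camera_model(n);print(n,m)
    cv2.imwrite(f"pics/{n}0.png",arm.get_image(n)[:,:,::-1])
E
```

```text
pics
{'clock': 0.0, 'joints': array([-1.35159568,  0.43523812,  0.02502432,  1.57411427, -0.01159079,
        1.1340006 , -0.07509963]), 'dq': array([-2.61628559e-03,  2.85763737e-04,  8.10934226e-04,  1.17885677e-03,
       -6.55148374e-05,  3.20270342e-04, -8.60053169e-04]), 'joint_efforts': array([-7.18332212e-04, -6.67857027e+01,  9.84517671e-01, -3.14460468e+01,
       -6.05532154e-02,  4.29262931e-02,  1.50303840e-04]), 'position': array([0.19759954, 0.59241994, 0.24292951]), 'ee_rot': array([-5.03465643e-01, -3.10090268e+00,  2.53417154e-03]), 'force': array([ 0.43989955,  0.85016464, -0.56648058]), 'ft_torque': array([-0.01245085,  0.05614435, -0.01870767]), 'width': 1.0002717224539879}
side {'vfov': 47.340199563838944, 'cx': 319.49642752108196, 'cy': 241.1101371285265, 'cam_to_world': array([[ 0.94476929, -0.19595   ,  0.26270629,  0.20661663],
       [-0.32770796, -0.5543029 ,  0.76508548, -0.86573653],
       [-0.00429964, -0.8089202 , -0.58790273,  0.68926432],
       [ 0.        ,  0.        ,  0.        ,  1.        ]])}
top {'vfov': 51.485008532178895, 'cx': 317.23508010736197, 'cy': 240.60358012651346, 'cam_to_world': array([[-0.01891875, -0.99252372,  0.12057672,  0.37811327],
       [-0.99976871,  0.01754596, -0.01243678, -0.07851928],
       [ 0.01022817, -0.12078412, -0.9926261 ,  0.95329365],
       [ 0.        ,  0.        ,  0.        ,  1.        ]])}
```

View pics/side0.png

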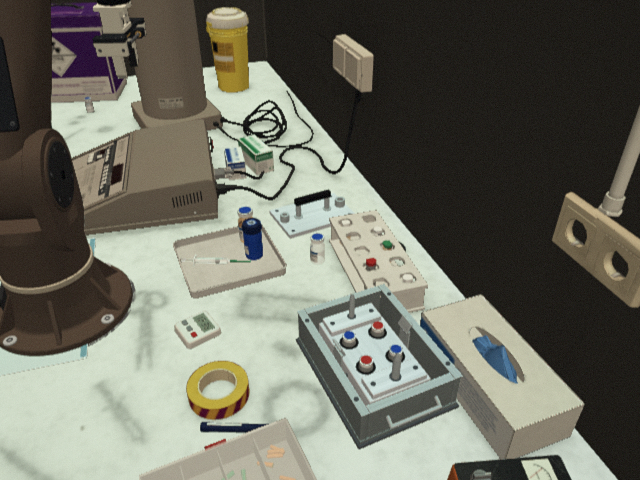

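View pics/top0.png

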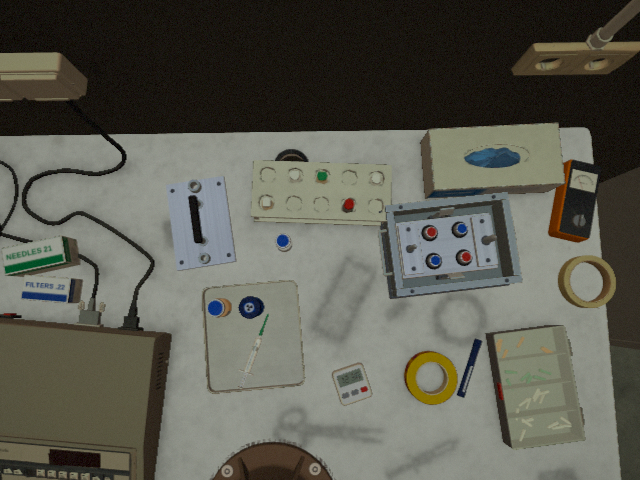

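The top view shows the cover at about (202,222), the well at about (452,246), the small bottle at (284,242), and the tray with the tall bottle and shield at (218,307) and (251,307). I'll zoom in on the cover and the well next.

```bash
python3 - <<'E'
import cv2,numpy as np
t=cv2.imread("pics/top0.png");s=cv2.imread("pics/side0.png")
a=cv2.resize(t[165:285,150:250],None,fx=4,fy=4,interpolation=cv2.INTER_CUBIC)[:480]
b=cv2.resize(t[180:310,370:530],None,fx=4.5,fy=4.5,interpolation=cv2.INTER_CUBIC)
cv2.imwrite("pics/za.png",a);cv2.imwrite("pics/zb.png",b)
cv2.imwrite("pics/zc.png",cv2.resize(s[280:450,290:470],None,fx=3.5,fy=3.5,interpolation=cv2.INTER_CUBIC)[:600])
cv2.imwrite("pics/zd.png",cv2.resize(s[180:250,260:360],None,fx=6,fy=6,interpolation=cv2.INTER_CUBIC))
E
```

```text
(no output)
```

View pics/za.png

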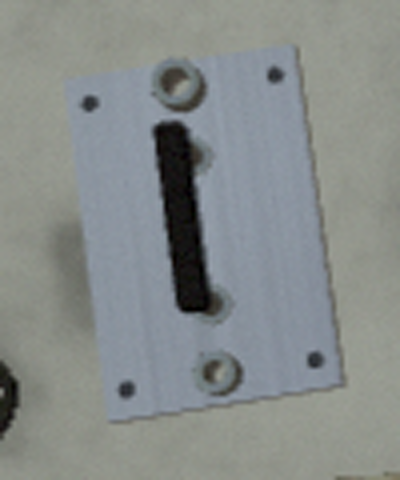

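View pics/zb.png

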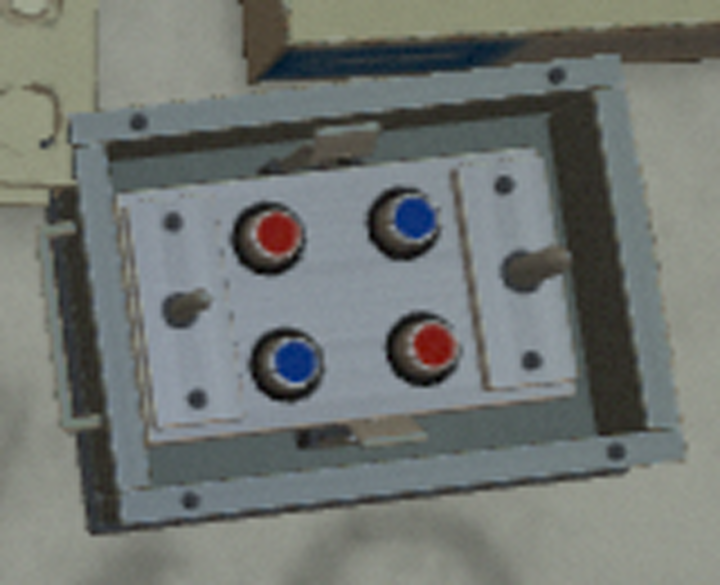

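View pics/zc.png

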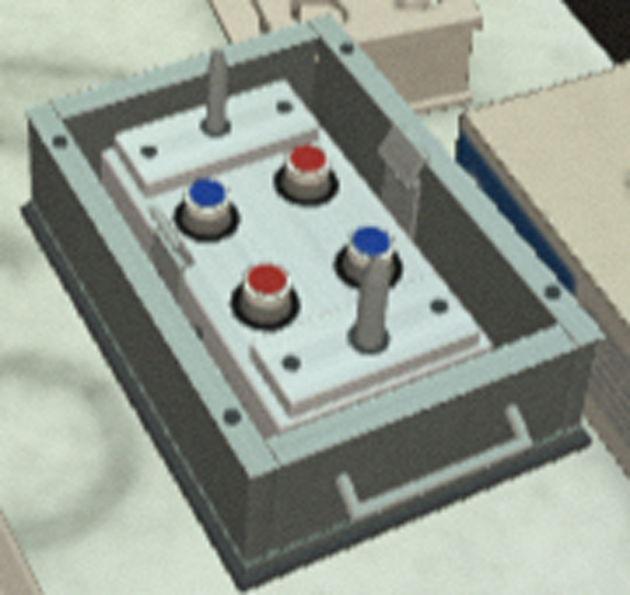

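View pics/zd.png

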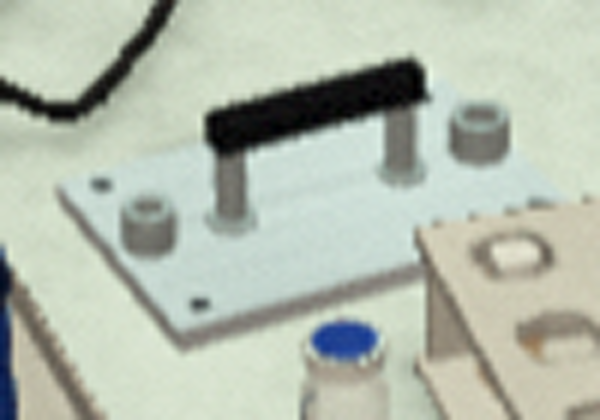

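The side and top zooms show the cover's large bush at the world +x end of the plate. They also show the thick rod at the world -y end of the well, so the cover needs a turn of about -90°. Next I'll turn these pixels into positions.

```bash
cat > h.py <<'E'
import cv2,numpy as np
from cell import arm
M={n:arm.camera_model(n) for n in("side","top")}
def ray(n,p):
    m=M[n];f=240/np.tan(np.radians(m["vfov"]/2));T=np.array(m["cam_to_world"])
    d=T[:3,:3]@np.array([(p[0]-m["cx"])/f,(p[1]-m["cy"])/f,1]);return T[:3,3],d
def onz(n,p,z):
    o,d=ray(n,p);return o+d*(z-o[2])/d[2]
def tri(p,q):
    o1,d1=ray("top",p);o2,d2=ray("side",q)
    A=np.c_[d1,-d2];k=np.linalg.lstsq(A,o2-o1,rcond=None)[0]
    a=o1+k[0]*d1;b=o2+k[1]*d2;return (a+b)/2,np.linalg.norm(a-b)
def cr(p,s,o): return ((p[0]+.5)/s-.5+o[0],(p[1]+.5)/s-.5+o[1])
E
python3 - <<'E'
from h import *
np.set_printoptions(precision=4,suppress=True)
ang=lambda v:np.degrees(np.arctan2(v[1],v[0]))
b=lambda x,y:cr((x,y),4.5,(370,180)); c=lambda x,y:cr((x,y),3.5,(290,280)); a=lambda x,y:cr((x,y),4,(150,165)); d=lambda x,y:cr((x,y),6,(260,180))
# rim
R=[onz("top",b(*p),.07) for p in((72,117),(618,57),(686,458),(124,522))]
S=[onz("side",c(*p),.07) for p in((318,18),(603,340),(250,470),(30,115))]
for n,Q in(("top",R),("side",S)):
    print(n,"centre",np.mean(Q,0),[np.linalg.norm(Q[i]-Q[(i+1)%4]) for i in range(4)],[ang(Q[(i+1)%4]-Q[i]) for i in range(4)])
k,e1=tri(b(567,257),c(378,256));n_,e2=tri(b(206,298),c(218,52))
print("thick",k,e1,"thin",n_,e2,"sep",np.linalg.norm(k-n_),ang(k-n_),"mid",(k+n_)/2)
print("tips z108: thick",onz("top",b(567,257),.108),onz("side",c(378,256),.108),"thin",onz("top",b(206,298),.108),onz("side",c(218,52),.108))
# cover
t=cv2.imread("pics/top0.png");g=t.max(2)
m=np.zeros(g.shape,np.uint8);m[190:250,180:212]=(g[190:250,180:212]<50)*255
cs=max(cv2.findContours(m,0,2)[0],key=cv2.contourArea);r=cv2.minAreaRect(cs);bx=cv2.boxPoints(r)
W=[onz("top",p,.058) for p in bx];print("bar",r,np.mean(W,0),[np.linalg.norm(W[i]-W[(i+1)%4]) for i in range(4)],[ang(W[(i+1)%4]-W[i]) for i in range(4)])
B=onz("top",a(178,84),.027);s=onz("top",a(217,373),.027);print("bush",B,s,"mid",(B+s)/2,np.linalg.norm(B-s),ang(B-s))
P=[onz("top",a(*p),.01) for p in((65,80),(297,44),(344,384),(108,422))];print("plate",np.mean(P,0),[np.linalg.norm(P[i]-P[(i+1)%4]) for i in range(4)],[ang(P[(i+1)%4]-P[i]) for i in range(4)])
B=onz("side",d(480,115),.027);s=onz("side",d(148,210),.027);print("side bush",B,s,(B+s)/2,np.linalg.norm(B-s),ang(B-s))
for n,p,h in(("small",(284,240),.062),("tall",(216,307),.08),("shield",(251,306),.085)):print(n,onz("top",p,h))
import scipy.spatial.transform as T
print(T.Rotation.from_rotvec(arm.observe()["ee_rot"]).as_matrix())
E
```

```text
top centre [ 0.4764 -0.3328  0.07  ] [np.float64(0.22253833371810414), np.float64(0.1626111458255954), np.float64(0.2242821909546864), np.float64(0.1625202651392344)] [np.float64(-84.6220199641421), np.float64(-174.19462451612023), np.float64(95.35569764362971), np.float64(5.1908272335818735)]
side centre [ 0.4751 -0.3358  0.07  ] [np.float64(0.22514549787391788), np.float64(0.16099780243754863), np.float64(0.21636697229742866), np.float64(0.15626744230431658)] [np.float64(-83.21960093383949), np.float64(-176.23526418325972), np.float64(95.58660612140663), np.float64(6.910766968825905)]
thick [ 0.483  -0.3969  0.1057] 0.001189192447581322 thin [ 0.4696 -0.2581  0.1032] 0.0004929881077538081 sep 0.13950671128204445 -84.48880504216376 mid [ 0.4763 -0.3275  0.1044]
tips z108: thick [ 0.4821 -0.3958  0.108 ] [ 0.4825 -0.3988  0.108 ] thin [ 0.4688 -0.257   0.108 ] [ 0.4677 -0.2631  0.108 ]
bar ((195.50875854492188, 219.0655059814453), (47.18244552612305, 8.656723022460938), 82.40535736083984) [0.5304 0.1307 0.058 ] [np.float64(0.015725959878208403), np.float64(0.0871651889232564), np.flo
[... 178 characters left out ...]
10313707)]
bush [0.5997 0.1412 0.027 ] [0.462  0.1216 0.027 ] mid [0.5308 0.1314 0.027 ] 0.1391425495896484 8.100554451118334
plate [0.5319 0.1323 0.01  ] [np.float64(0.1127583930971922), np.float64(0.1669992239356271), np.float64(0.11244354025706503), np.float64(0.16707306072158018)] [np.float64(-81.86312688700912), np.float64(-172.1355435854294), np.float64(98.17510851324951), np.float64(7.972561344944939)]
side bush [0.6005 0.1374 0.027 ] [0.4619 0.1161 0.027 ] [0.5312 0.1267 0.027 ] 0.1402660914056022 8.757895705656574
small [ 0.4885 -0.0298  0.062 ]
tall [0.3712 0.0884 0.08  ]
shield [0.3718 0.0272 0.085 ]
[[-0.9487  0.3163 -0.0003]
 [ 0.3163  0.9487 -0.0013]
 [-0.0002 -0.0014 -1.    ]]
```

Sizes agree to within 3 mm. The results:
- **Cover:** (0.531, 0.131), with its -y axis at 8.0°.
- **Well:** (0.476, -0.333), with its -y axis at -84.7°.
- **Rack shift:** about +6 mm, putting the middle of the rods near (0.476, -0.327).

I'll move above the cover, turning the jaws by +26.4°.

```bash
python3 -m creep '[[[2.5,-3,0,0,0,2,1],[5,-6,0,0,0,4,1],[7.5,-9.5,0,0,0,6,1],[10,-13,0,0,0,8,1],[12.5,-16.5,0,0,0,10,1]]]'
python3 -m creep '[[[2.5,-3.5,0,0,0,2,1],[5,-7,0,0,0,4,1],[7.5,-10.5,0,0,0,6,1],[10,-14,0,0,0,8,1],[12.5,-17.5,0,0,0,10,1]]]'
```

```text
clock: 0.6
position: [0.3234, 0.4262, 0.2434]
ee_rot: [-0.229, -3.133, 0.001]
force: [0.9, 0.3, -0.1]
width: 1.001
clock: 1.1
position: [0.4483, 0.2513, 0.2436]
ee_rot: [0.045, -3.141, 0.0]
force: [0.1, 0.2, 0.2]
width: 1.0
```

```bash
python3 -m creep '[[[2.8,-4,0,0,0,2.1,1],[5.6,-8,0,0,0,4.2,1],[8.3,-12,-1,0,0,6.4,1],[8.3,-12,-5,0,0,6.4,1],[8.3,-12,-9,0,0,6.4,1]]]'
python3 -m creep '[[[0,0,-2,0,0,0,1],[0,0,-2,0,0,0,1]]]'
python3 - <<'E'
from h import *
for n in("side","top"):
    cv2.imwrite(f"pics/{n}1.png",arm.get_image(n)[:,:,::-1])
s=cv2.imread("pics/side1.png");t=cv2.imread("pics/top1.png")
cv2.imwrite("pics/z1.png",np.hstack([cv2.resize(s[100:260,230:400],(400,376)),cv2.resize(t[120:290,130:300],(400,376))]))
E
```

```text
clock: 1.6
position: [0.5321, 0.131, 0.1532]
ee_rot: [-0.212, 3.132, 0.0]
force: [0.5, 1.3, -0.8]
width: 0.997
clock: 1.8
position: [0.5285, 0.1321, 0.1307]
ee_rot: [0.217, -3.128, 0.003]
force: [0.1, 0.7, 0.4]
width: 0.999
```

View pics/z1.png

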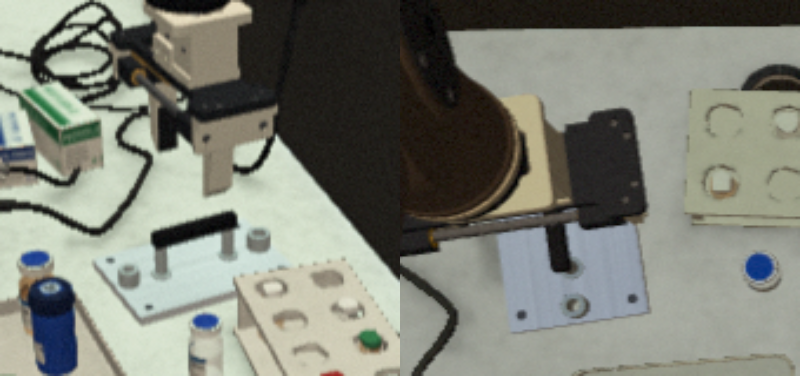

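The fingers straddle the bar and the jaw line lies across it. I'll go down.

```bash
python3 -m creep '[[[0,0,-3,0,0,0,1],[0,0,-5.5,0,0,0,1],[0,0,-7.5,0,0,0,1],[0,0,-8.2,0,0,0,1],[0,0,-8.2,0,0,0,1]]]'
python3 - <<'E'
from h import *
cv2.imwrite("pics/s2.png",cv2.resize(arm.get_image("side")[120:250,240:390,::-1],None,fx=4,fy=4)); print(arm.observe()["position"],arm.observe()["ee_rot"])
E
```

```text
clock: 2.4
position: [0.5311, 0.1331, 0.0523]
ee_rot: [-0.218, 3.134, 0.0]
force: [-0.9, -0.8, 0.1]
width: 1.004
[0.53149732 0.13322154 0.05289109] [-2.18028276e-01  3.13261903e+00  6.56965203e-04]
```

View pics/s2.png

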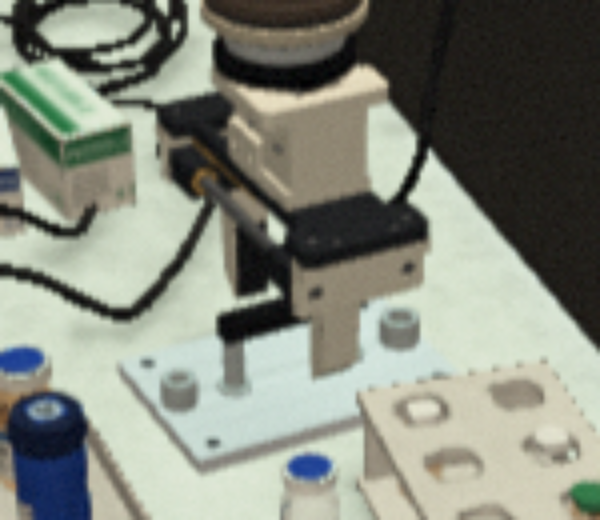

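```bash
python3 -m creep '[[[0,-0.2,-0.5,0,0,0,1],[0,-0.2,-0.5,0,0,0,0],[0,-0.2,-0.5,0,0,0,-1],[0,-0.2,-0.5,0,0,0,-1],[0,-0.2,-0.5,0,0,0,-1]]]' 35
python3 -m creep '[[[0,0,0,0,0,0,-1],[0,0,0,0,0,0,-1],[0,0,0,0,0,0,-1],[0,0,0,0,0,0,-1],[0,0,0,0,0,0,-1]]]'
```

```text
clock: 2.95
position: [0.5308, 0.131, 0.047]
ee_rot: [-0.218, 3.134, 0.0]
force: [0.4, -0.5, -0.4]
width: 0.697
clock: 3.45
position: [0.5307, 0.1309, 0.0467]
ee_rot: [-0.218, 3.134, 0.0]
force: [0.8, 0.7, -0.2]
width: 0.267
```

```bash
python3 -m creep '[[[0,0,0,0,0,0,-1],[0,0,0,0,0,0,-1],[0,0,0,0,0,0,-1]]]'
python3 -m creep '[[[0,0,0,0,0,0,-1],[0,0,0.5,0,0,0,-1],[0,0,1.5,0,0,0,-1],[0,0,3,0,0,0,-1],[0,0,3,0,0,0,-1]]]'
python3 - <<'E'
from h import *
cv2.imwrite("pics/s3.png",cv2.resize(arm.get_image("side")[120:250,240:390,::-1],None,fx=4,fy=4)); print(arm.observe())
E
```

```text
clock: 3.75
position: [0.5307, 0.1311, 0.0467]
ee_rot: [0.218, -3.134, -0.0]
force: [-0.2, 1.1, -0.2]
width: 0.148
clock: 4.25
position: [0.5319, 0.131, 0.0787]
ee_rot: [-0.217, 3.131, 0.001]
force: [1.5, -0.0, -3.4]
width: 0.15
{'clock': 4.3, 'joints': array([-0.43577466,  0.50679237,  0.13183219,  1.94954046, -0.10045154,
        0.68922899,  1.46669082]), 'dq': array([ 8.58356012e-05,  2.11057545e-02, -4.58049258e-03,  1.76089185e-02,
       -2.96156237e-03, -1.45462690e-02,  1.61214289e-03]), 'joint_efforts': array([ 2.13914237e-02, -6.57459426e+01,  3.08769576e+00, -2.35483432e+01,
        7.59263383e-02,  3.79977906e-01, -3.45640001e-02]), 'position': array([0.53142837, 0.13103485, 0.07780319]), 'ee_rot': array([-2.17645709e-01,  3.13190553e+00,  8.12029285e-04]), 'force': array([-0.73885005, -0.18900815, -4.74416508]), 'ft_torque': array([ 0.06164865, -0.03868853, -0.00514452]), 'width': 0.14989782818644865}
```

View pics/s3.png

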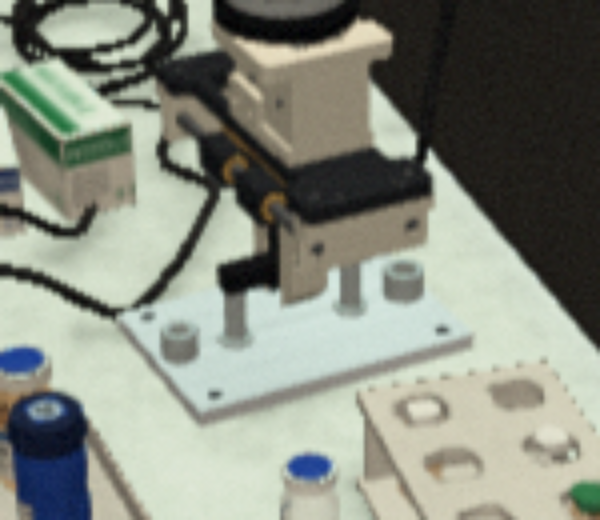

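The cover is held level, its weight reading about 4.7 N and the jaws open 14 mm. I'll lift it and carry it to the well.

```bash
python3 -m creep '[[[0,0,3,0,0,0,-1],[0,0,6.5,0,0,0,-1],[0,0,10,0,0,0,-1],[0,-1,13,0,0,-3,-1],[0,-4,15,0,0,-9,-1]]]'
python3 -m creep '[[[-0.5,-4,0,0,0,-8,-1],[-1,-8,0,0,0,-16,-1],[-1.5,-12,0,0,0,-24,-1],[-2,-16,0,0,0,-32,-1],[-2.5,-20,0,0,0,-40,-1]]]'
python3 -m creep '[[[-0.5,-4,0,0,0,-8,-1],[-1,-8,0,0,0,-16,-1],[-1.5,-12,0,0,0,-24,-1],[-2,-16,0,0,0,-32,-1],[-2.5,-20,0,0,0,-40,-1]]]'
python3 -m creep '[[[-0.5,-1.8,0,0,0,-3.7,-1],[-0.5,-1.8,0,0,0,-3.7,-1],[-0.5,-1.8,0,0,0,-3.7,-1]]]'
python3 - <<'E'
from h import *
for n in("side","top"): cv2.imwrite(f"pics/{n}4.png",arm.get_image(n)[:,:,::-1])
s=cv2.imread("pics/side4.png");t=cv2.imread("pics/top4.png")
cv2.imwrite("pics/z4.png",np.hstack([cv2.resize(s[200:440,270:500],(400,417)),cv2.resize(t[150:340,350:532],(400,417))]))
s=arm.observe();print(s["position"],s["ee_rot"],s["force"],s["width"])
E
```

```text
clock: 4.8
position: [0.5309, 0.0938, 0.2284]
ee_rot: [0.024, 3.14, 0.004]
force: [1.5, 0.6, -4.1]
width: 0.147
clock: 5.3
position: [0.5047, -0.1105, 0.2263]
ee_rot: [-1.109, -2.938, 0.0]
force: [1.2, -0.2, -4.2]
width: 0.149
clock: 5.8
position: [0.4799, -0.3103, 0.2262]
ee_rot: [-2.047, -2.382, 0.0]
force: [1.0, -0.1, -4.3]
width: 0.145
clock: 6.1
position: [0.4754, -0.3263, 0.226]
ee_rot: [-2.115, -2.321, -0.0]
force: [0.2, 1.3, -5.0]
width: 0.151
[ 0.47618153 -0.32523897  0.22621576] [-2.11265479e+00 -2.32330175e+00 -1.36508419e-03] [-0.00855855  0.01126698 -4.71131424] 0.1509215627828879
```

View pics/z4.png

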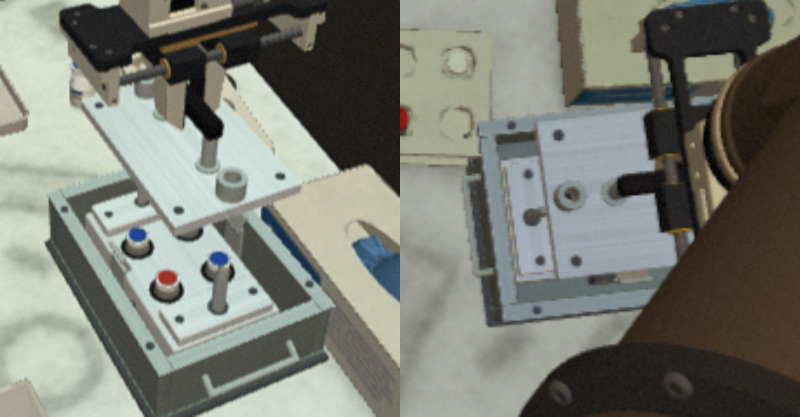

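The cover is above the well, with the large bush over the thick rod and the small one over the thin rod. I'll lower it to just above the tips and check the alignment.

```bash
python3 -m creep '[[[0,0,-2,0,0,0,-1],[0,0,-4.2,0,0,0,-1],[0,0,-5.8,0,0,0,-1],[0,0,-6.2,0,0,0,-1],[0,0,-6.2,0,0,0,-1]]]'
python3 - <<'E'
from h import *
for n in("side","top"): cv2.imwrite(f"pics/{n}5.png",arm.get_image(n)[:,:,::-1])
s=cv2.imread("pics/side5.png");t=cv2.imread("pics/top5.png")
cv2.imwrite("pics/z5s.png",cv2.resize(s[230:400,290:470],None,fx=3.5,fy=3.5,interpolation=2)[:600])
cv2.imwrite("pics/z5t.png",cv2.resize(t[180:310,370:530],None,fx=4.5,fy=4.5,interpolation=2))
s=arm.observe();print(s["position"],s["ee_rot"],s["force"],s["width"])
E
```

```text
clock: 6.7
position: [0.476, -0.3259, 0.1644]
ee_rot: [-2.114, -2.322, -0.0]
force: [-0.0, -0.5, -4.5]
width: 0.147
[ 0.47636214 -0.32690451  0.16556227] [2.11527167e+00 2.32130830e+00 7.36860103e-04] [-0.03875202 -0.16438828 -4.00235496] 0.15274912482800004
```

View pics/z5s.png

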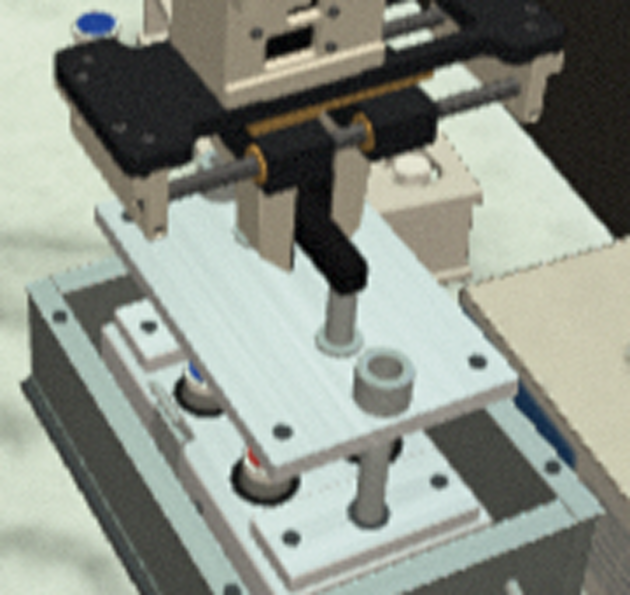

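View pics/z5t.png

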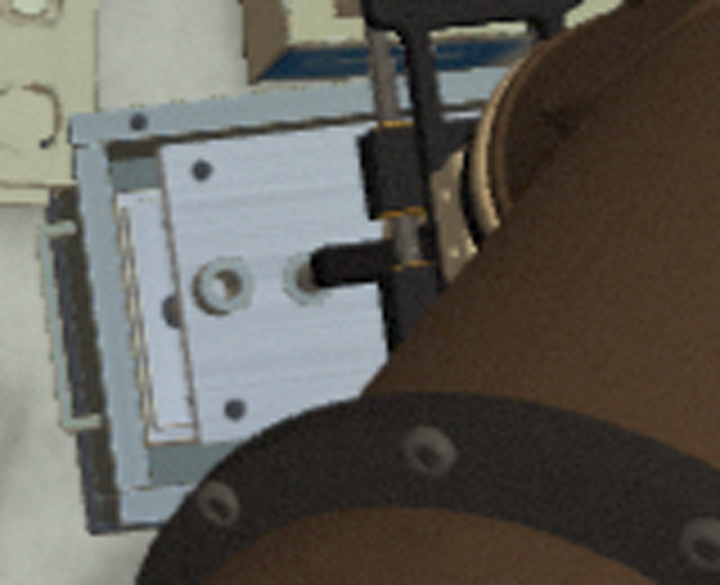

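```bash
python3 - <<'E'
from h import *
np.set_printoptions(precision=4,suppress=True)
z=.1455
K=onz("side",cr((384,366),3.5,(290,230)),z);N=onz("top",cr((224,284),4.5,(370,180)),z)
print("thick bush(side)",K,"rod tip side z108 [.4825 -.3988]; thin bush(top)",N,"tip top [.4688 -.2570]",(K+N)[:2]/2,np.linalg.norm(K-N))
Nc=onz("top",cr((235,409),4.5,(370,180)),z-.017);Nd=onz("top",cr((202,170),4.5,(370,180)),z-.017);print("screws",Nc,Nd,(Nc+Nd)/2,np.linalg.norm(Nc-Nd))
v=Nd-Nc;print(np.degrees(np.arctan2(v[1],v[0])))
E
```

```text
thick bush(side) [ 0.4816 -0.3992  0.1455] rod tip side z108 [.4825 -.3988]; thin bush(top) [ 0.4698 -0.2558  0.1455] tip top [.4688 -.2570] [ 0.4757 -0.3275] 0.143795966536318
screws [ 0.4252 -0.2616  0.1285] [ 0.5147 -0.2532  0.1285] [ 0.47   -0.2574  0.1285] 0.089918067278798
5.35953590161074
```

Measured with the same camera each time, both bushes sit within about 1.5 mm of the rod tips, well inside the taper's capture range. I'll lower gently and watch the forces.

```bash
cat > o.py <<'E'
from cell import arm
import numpy as np
s=arm.observe();print(np.round(s["force"],1),np.round(s["ft_torque"],2),np.round(s["position"],4),np.round(s["ee_rot"],3))
E
python3 -m creep '[[[0,0,-0.5,0,0,0,-1],[0,0,-1,0,0,0,-1],[0,0,-1,0,0,0,-1]]]';python3 o.py
python3 -m creep '[[[0,0,-0.3,0,0,0,-1],[0,0,-0.6,0,0,0,-1],[0,0,-0.6,0,0,0,-1]]]';python3 o.py
```

```text
clock: 7.1
position: [0.4754, -0.3268, 0.1542]
ee_rot: [-2.117, -2.321, 0.0]
force: [0.3, 0.5, -4.7]
width: 0.152
[ 0.3  0.5 -4.7] [-0.1   0.05  0.02] [ 0.4754 -0.3268  0.1542] [-2.117 -2.321  0.   ]
clock: 7.4
position: [0.4755, -0.3269, 0.1483]
ee_rot: [-2.117, -2.32, 0.0]
force: [0.5, 0.2, -6.0]
width: 0.146
[ 0.5  0.2 -6. ] [-0.1   0.03 -0.04] [ 0.4755 -0.3269  0.1483] [-2.117 -2.32   0.   ]
```

```bash
python3 -m creep '[[[0,0,-0.25,0,0,0,-1],[0,0,-0.5,0,0,0,-1],[0,0,-0.5,0,0,0,-1]]]';python3 o.py
```

```text
clock: 7.7
position: [0.4756, -0.3269, 0.1434]
ee_rot: [-2.117, -2.321, 0.0]
force: [0.3, 0.6, -4.9]
width: 0.15
[ 0.3  0.6 -4.9] [-0.09  0.11 -0.04] [ 0.4756 -0.3269  0.1434] [-2.117 -2.321  0.   ]
```

```bash
python3 - <<'E'
from h import *
s=arm.get_image("side")[230:400,290:470,::-1];t=arm.get_image("top")[180:310,370:530,::-1]
cv2.imwrite("pics/z6.png",np.hstack([cv2.resize(s,(450,425),interpolation=2),cv2.resize(t,(350,425),interpolation=2)]))
E
python3 o.py
```

```text
[ 0.3  0.  -5.1] [-0.08  0.03 -0.05] [ 0.4757 -0.3271  0.1437] [-2.117 -2.321  0.   ]
```

View pics/z6.png

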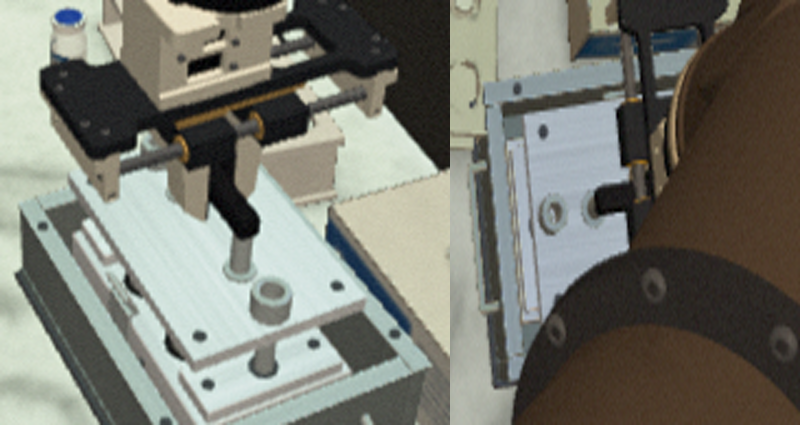

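The rods are entering both bushes with no side force. The next contact should be with the catch slopes, with the underside at 73 to 78 mm (TCP about 0.120 to 0.125). I'll keep lowering.

```bash
python3 -m creep '[[[0,0,-0.4,0,0,0,-1],[0,0,-0.8,0,0,0,-1],[0,0,-0.8,0,0,0,-1]]]';python3 o.py
python3 -m creep '[[[0,0,-0.3,0,0,0,-1],[0,0,-0.6,0,0,0,-1],[0,0,-0.6,0,0,0,-1]]]';python3 o.py
```

```text
clock: 8.1
position: [0.4754, -0.3268, 0.135]
ee_rot: [-2.116, -2.32, 0.0]
force: [0.7, 0.3, -5.3]
width: 0.147
[ 0.7  0.3 -5.3] [-0.04  0.08  0.01] [ 0.4754 -0.3268  0.135 ] [-2.116 -2.32   0.   ]
clock: 8.4
position: [0.4756, -0.3269, 0.1293]
ee_rot: [-2.117, -2.321, 0.0]
force: [0.1, 0.6, -4.8]
width: 0.149
[ 0.1  0.6 -4.8] [ 0.04 -0.01  0.01] [ 0.4756 -0.3269  0.1293] [-2.117 -2.321  0.   ]
```

```bash
python3 -m creep '[[[0,0,-0.2,0,0,0,-1],[0,0,-0.4,0,0,0,-1],[0,0,-0.4,0,0,0,-1]]]';python3 o.py
python3 -m creep '[[[0,0,-0.2,0,0,0,-1],[0,0,-0.3,0,0,0,-1],[0,0,-0.3,0,0,0,-1]]]';python3 o.py
```

```text
clock: 8.7
position: [0.4758, -0.327, 0.1256]
ee_rot: [2.117, 2.321, 0.0]
force: [-0.3, -0.0, -5.1]
width: 0.144
[-0.3 -0.  -5.1] [ 0.18 -0.09  0.  ] [ 0.4758 -0.327   0.1256] [2.117 2.321 0.   ]
clock: 9.0
position: [0.4761, -0.3278, 0.1236]
ee_rot: [2.116, 2.319, 0.001]
force: [-1.2, 1.1, 4.6]
width: 0.15
[-1.2  1.1  4.6] [0.33 0.26 0.03] [ 0.4761 -0.3278  0.1236] [2.116e+00 2.319e+00 1.000e-03]
```

```bash
python3 -m creep '[[[0,0,-0.2,0,0,0,-1],[0,0,-0.2,0,0,0,-1]]]';python3 o.py
python3 -m creep '[[[0,0,-0.2,0,0,0,-1],[0,0,-0.2,0,0,0,-1]]]';python3 o.py
```

```text
clock: 9.2
position: [0.4762, -0.328, 0.1217]
ee_rot: [2.116, 2.319, 0.0]
force: [0.2, -0.6, 2.5]
width: 0.148
[ 0.2 -0.6  2.5] [-0.11  0.17  0.03] [ 0.4762 -0.328   0.1217] [2.116 2.319 0.   ]
clock: 9.4
position: [0.4763, -0.328, 0.1196]
ee_rot: [2.116, 2.319, 0.0]
force: [0.0, 0.3, 4.7]
width: 0.146
[0.  0.3 4.7] [-0.1   0.1   0.06] [ 0.4763 -0.328   0.1196] [2.116 2.319 0.   ]
```

```bash
python3 -m creep '[[[0,0,-0.2,0,0,0,-1],[0,0,-0.2,0,0,0,-1]]]';python3 o.py
python3 -m creep '[[[0,0,-0.2,0,0,0,-1],[0,0,-0.2,0,0,0,-1]]]';python3 o.py
python3 -m creep '[[[0,0,-0.2,0,0,0,-1],[0,0,-0.2,0,0,0,-1]]]';python3 o.py
```

```text
clock: 9.6
position: [0.4763, -0.3282, 0.1177]
ee_rot: [2.116, 2.319, -0.0]
force: [0.6, -0.7, 4.3]
width: 0.147
[ 0.6 -0.7  4.3] [-0.33  0.38  0.06] [ 0.4763 -0.3282  0.1177] [ 2.116  2.319 -0.   ]
clock: 9.8
position: [0.4756, -0.3275, 0.1143]
ee_rot: [2.117, 2.32, -0.001]
force: [-0.0, -1.9, -6.9]
width: 0.15
[-0.  -1.9 -6.9] [-0.52 -0.24 -0.02] [ 0.4756 -0.3275  0.1143] [ 2.117e+00  2.320e+00 -1.000e-03]
clock: 10.0
position: [0.4755, -0.3268, 0.1121]
ee_rot: [-2.117, -2.321, 0.0]
force: [1.8, -1.8, -8.6]
width: 0.149
[ 1.8 -1.8 -8.6] [-0.65 -0.37  0.08] [ 0.4755 -0.3268  0.1121] [-2.117 -2.321  0.   ]
```

The force has turned downward. I'll look before pressing on.

```bash
python3 - <<'E'
from h import *
s=arm.get_image("side")[:,:,::-1];cv2.imwrite("pics/side7.png",s)
cv2.imwrite("pics/z7.png",cv2.resize(s[250:420,290:470],None,fx=3.5,fy=3.5,interpolation=2)[:600])
E
python3 o.py
```

```text
[ 2.1 -2.1 -9.4] [-0.59 -0.36  0.09] [ 0.4755 -0.3268  0.112 ] [-2.116e+00 -2.321e+00  1.000e-03]
```

View pics/z7.png

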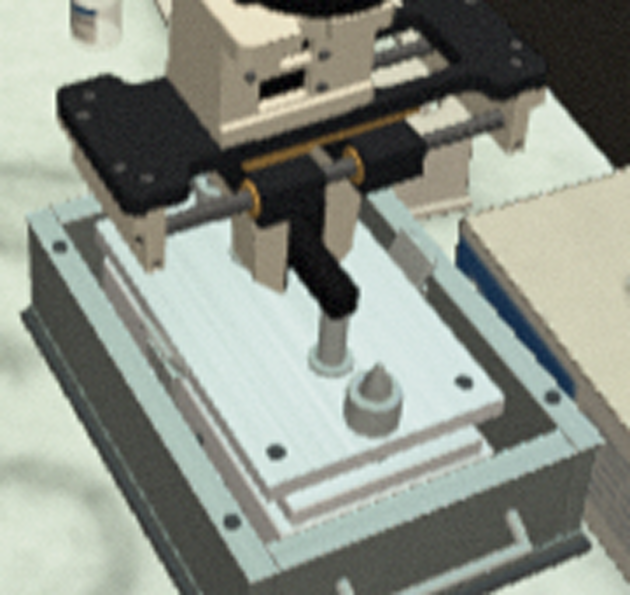

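The thick rod's tip shows through its bush at (375,380), and the cover sits level, a few mm above the pads. The side view alone doesn't tell me whether the catches are over it yet. I'll press on in small steps.

```bash
python3 -m creep '[[[0,0,-0.2,0,0,0,-1],[0,0,-0.2,0,0,0,-1]]]';python3 o.py
python3 -m creep '[[[0,0,-0.2,0,0,0,-1],[0,0,-0.2,0,0,0,-1]]]';python3 o.py
```

```text
clock: 10.25
position: [0.4756, -0.3268, 0.1103]
ee_rot: [-2.117, -2.321, 0.0]
force: [2.0, -2.1, -9.5]
width: 0.147
[ 2.  -2.1 -9.5] [-0.48 -0.51  0.03] [ 0.4756 -0.3268  0.1103] [-2.117 -2.321  0.   ]
clock: 10.45
position: [0.4756, -0.327, 0.1085]
ee_rot: [-2.117, -2.321, 0.0]
force: [0.7, -1.1, -4.1]
width: 0.15
[ 0.7 -1.1 -4.1] [-0.27 -0.21 -0.03] [ 0.4756 -0.327   0.1085] [-2.117 -2.321  0.   ]
```

```bash
python3 -m creep '[[[0,0,-0.2,0,0,0,-1],[0,0,-0.2,0,0,0,-1]]]';python3 o.py
python3 -m creep '[[[0,0,-0.2,0,0,0,-1],[0,0,-0.2,0,0,0,-1]]]';python3 o.py
```

```text
clock: 10.65
position: [0.476, -0.3272, 0.1072]
ee_rot: [2.117, 2.32, 0.001]
force: [0.8, 0.2, 2.2]
width: 0.148
[0.8 0.2 2.2] [ 0.   -0.02  0.01] [ 0.476  -0.3272  0.1072] [2.117e+00 2.320e+00 1.000e-03]
clock: 10.85
position: [0.4758, -0.3272, 0.1052]
ee_rot: [2.117, 2.32, 0.001]
force: [-0.5, 0.3, 6.1]
width: 0.148
[-0.5  0.3  6.1] [0.17 0.33 0.01] [ 0.4758 -0.3272  0.1052] [2.117e+00 2.320e+00 1.000e-03]
```

```bash
python3 -m creep '[[[0,0,-0.2,0,0,0,-1],[0,0,-0.2,0,0,0,-1]]]';python3 o.py
python3 -m creep '[[[0,0,-0.2,0,0,0,-1],[0,0,-0.2,0,0,0,-1]]]';python3 o.py
python3 - <<'E'
from h import *
s=arm.get_image("side")[:,:,::-1];cv2.imwrite("pics/side8.png",s)
cv2.imwrite("pics/z8.png",cv2.resize(s[260:430,290:470],None,fx=3.5,fy=3.5,interpolation=2)[:600])
E
```

```text
clock: 11.05
position: [0.4758, -0.3286, 0.1045]
ee_rot: [2.117, 2.318, 0.0]
force: [-3.8, 0.7, 17.8]
width: 0.152
[-3.8  0.7 17.8] [0.04 1.01 0.04] [ 0.4758 -0.3286  0.1045] [2.117 2.318 0.   ]
clock: 11.25
position: [0.476, -0.3305, 0.1044]
ee_rot: [2.116, 2.315, -0.0]
force: [-8.8, 0.5, 35.3]
width: 0.149
[-8.8  0.5 35.3] [-0.01  1.96  0.07] [ 0.476  -0.3305  0.1044] [ 2.116  2.315 -0.   ]
```

View pics/z8.png

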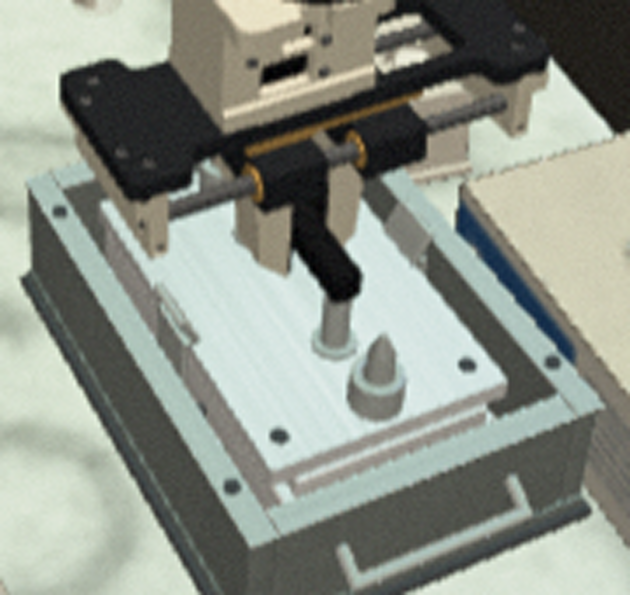

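The push reached 40 N at TCP z = 0.104, so the cover has bottomed on the pads. I'll ease back to relieve it and check the catches.

```bash
python3 -m creep '[[[0,0,0.2,0,0,0,-1],[0,0,0.4,0,0,0,-1],[0,0,0.4,0,0,0,-1]]]';python3 o.py
python3 -m creep '[[[0,0,0.2,0,0,0,-1],[0,0,0.2,0,0,0,-1]]]';python3 o.py
python3 -m creep '[[[0,0,0.1,0,0,0,-1],[0,0,0.1,0,0,0,-1]]]';python3 o.py
python3 - <<'E'
from h import *
s=arm.get_image("side")[:,:,::-1];cv2.imwrite("pics/side9.png",s)
cv2.imwrite("pics/z9.png",cv2.resize(s[290:390,320:430],None,fx=6,fy=6,interpolation=2)[:600])
E
```

```text
clock: 11.6
position: [0.4758, -0.3285, 0.1059]
ee_rot: [2.117, 2.318, -0.001]
force: [-1.8, -1.8, 6.2]
width: 0.149
[-1.8 -1.8  6.2] [-0.61  0.36  0.04] [ 0.4758 -0.3285  0.1059] [ 2.117e+00  2.318e+00 -1.000e-03]
clock: 11.8
position: [0.4756, -0.327, 0.1066]
ee_rot: [-2.117, -2.321, 0.0]
force: [0.1, -1.5, -1.8]
width: 0.151
[ 0.1 -1.5 -1.8] [-0.41 -0.08  0.01] [ 0.4756 -0.327   0.1066] [-2.117 -2.321  0.   ]
clock: 12.0
position: [0.4754, -0.3262, 0.1068]
ee_rot: [-2.115, -2.32, 0.0]
force: [2.9, -1.0, -14.8]
width: 0.151
[  2.9  -1.  -14.8] [-0.36 -0.67 -0.03] [ 0.4754 -0.3262  0.1068] [-2.115 -2.32   0.   ]
```

View pics/z9.png

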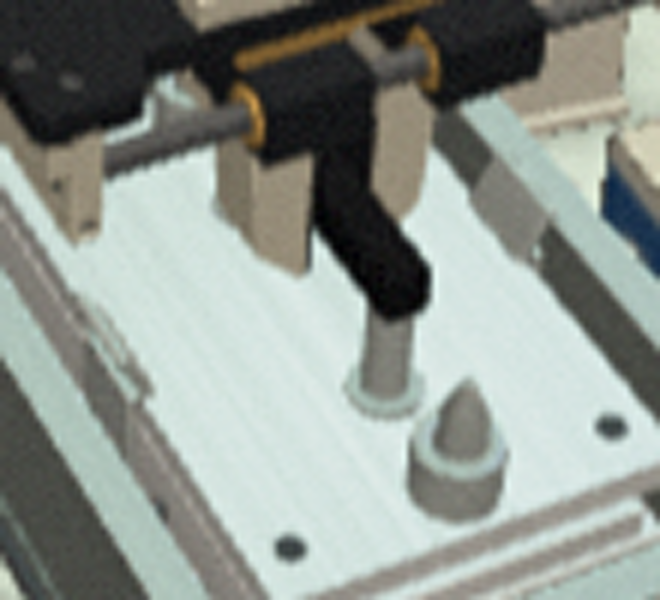

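Pulling up, the cover is held at z = 0.1068, so the catches are engaged. I'll take off the pull, open the jaws and rise clear.

```bash
python3 -m creep '[[[0,0,-0.1,0,0,0,-1],[0,0,-0.1,0,0,0,-0.3],[0,0,-0.1,0,0,0,0.3],[0,0,-0.1,0,0,0,0.3],[0,0,-0.1,0,0,0,0.3]]]'
python3 -m creep '[[[0,0,0,0,0,0,0.3],[0,0,0,0,0,0,0.3]]]'
python3 -m creep '[[[0,0,2,0,0,0,0.3],[0,0,5,0,0,0,0.3],[0,0,9,0,0,0,0.3],[0,0,13,0,0,0,0.3],[0,4,15,0,0,0,0.3]]]'
python3 -m creep '[[[0,5,0,0,0,0,0.3],[0,10,0,0,0,0,0.3],[0,15,0,0,0,0,0.3],[0,20,0,0,0,0,0.3],[0,24,0,0,0,0,0.3]]]'
python3 - <<'E'
from h import *
for n in("side","top"): cv2.imwrite(f"pics/{n}10.png",arm.get_image(n)[:,:,::-1])
s=cv2.imread("pics/side10.png");t=cv2.imread("pics/top10.png")
cv2.imwrite("pics/z10s.png",cv2.resize(s[280:430,290:470],None,fx=4,fy=4,interpolation=2))
cv2.imwrite("pics/z10t.png",cv2.resize(t[180:310,370:530],None,fx=4.5,fy=4.5,interpolation=2))
E
```

```text
clock: 12.55
position: [0.4759, -0.3273, 0.1071]
ee_rot: [2.117, 2.32, 0.0]
force: [0.3, 0.1, 0.1]
width: 0.447
clock: 12.75
position: [0.4757, -0.3272, 0.1068]
ee_rot: [2.117, 2.321, 0.0]
force: [-0.4, 0.8, -0.4]
width: 0.621
clock: 13.25
position: [0.4754, -0.2926, 0.2606]
ee_rot: [2.121, 2.308, -0.002]
force: [0.2, 0.5, 0.7]
width: 0.649
clock: 13.75
position: [0.4753, -0.0441, 0.2569]
ee_rot: [-2.115, -2.323, -0.001]
force: [0.5, -0.0, 0.4]
width: 0.649
```

View pics/z10s.png

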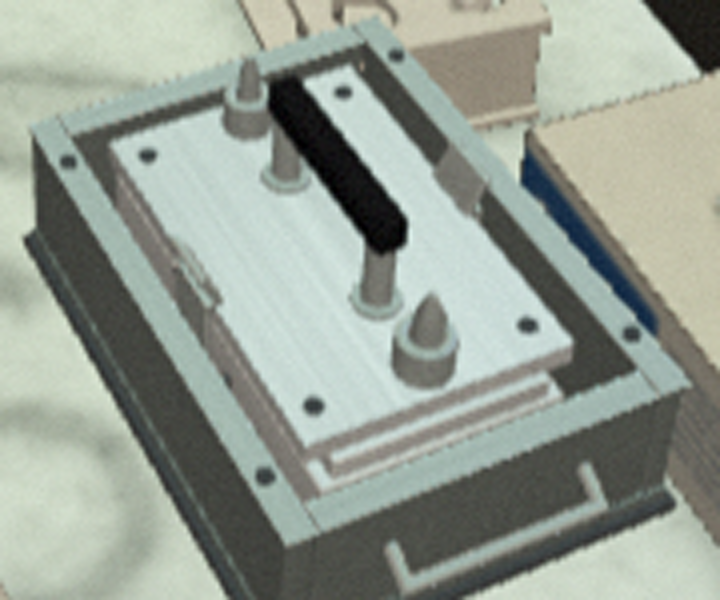

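View pics/z10t.png

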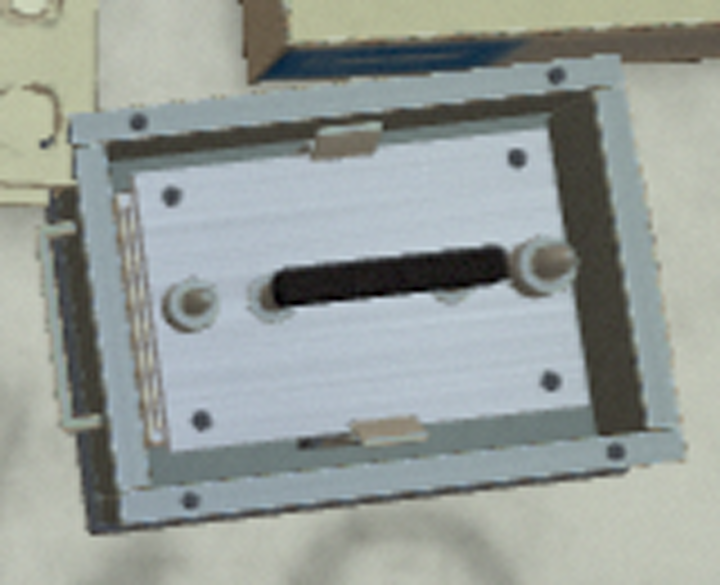

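View pics/top10.png

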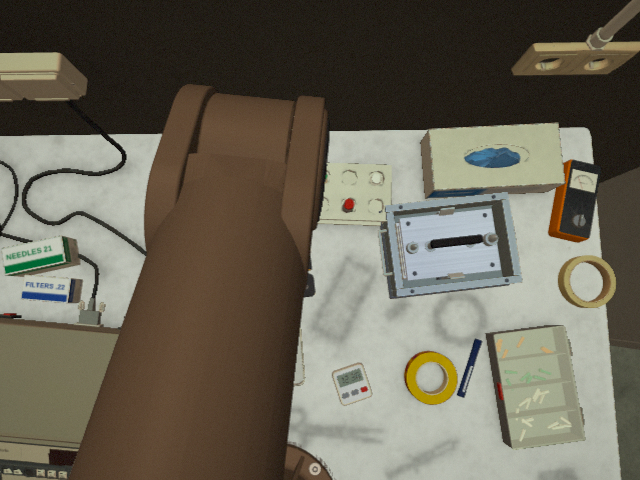

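Both catch noses lie over the plate edges: far at (345,145) and near at (390,432) in the top crop, within a few crop pixels of their rest positions. The rod tips stand out of both bushes. I'll check height and level by triangulating the plate's four screws and the ends of the bar.

```bash
python3 - <<'E'
from h import *
np.set_printoptions(precision=4,suppress=True)
b=lambda x,y:cr((x,y),4.5,(370,180)); c=lambda x,y:cr((x,y),4,(290,280))
P=[]
for p,q in(((172,196),(343,92)),((517,158),(527,325)),((550,381),(313,405)),((201,421),(148,155))):
    X,e=tri(b(*p),c(*q));P.append(X);print(X,round(e,4))
P=np.array(P);m=P.mean(0);print("mean",m);n=np.linalg.svd(P-m)[2][2];print("tilt rad",np.arccos(abs(n[2])))
# control: well rim screws, z should be .07
P=[]
for p,q in(((138,122),(396,56)),((557,76),(631,334)),((616,452),(264,477)),((191,500),(68,162))):
    X,e=tri(b(*p),c(*q));P.append(X);print(X,round(e,4))
P=np.array(P);m=P.mean(0);n=np.linalg.svd(P-m)[2][2];print("rim mean",m,"tilt",np.arccos(abs(n[2])))
E
```

```text
[ 0.5146 -0.2536  0.0681] 0.0005
[ 0.5274 -0.393   0.0683] 0.0001
[ 0.4378 -0.401   0.0681] 0.0006
[ 0.4248 -0.2615  0.0679] 0.0014
mean [ 0.4762 -0.3273  0.0681]
tilt rad 0.0027524475768500537
[ 0.5448 -0.241   0.0687] 0.0004
[ 0.5605 -0.4107  0.0699] 0.0003
[ 0.4091 -0.425   0.0693] 0.0005
[ 0.3933 -0.2559  0.0691] 0.0003
rim mean [ 0.4769 -0.3332  0.0692] tilt 0.003920842533593247
```

View pics/side10.png

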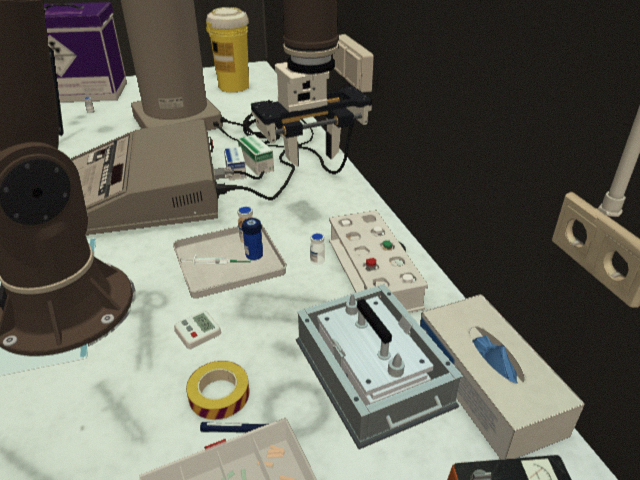

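```bash
python3 -c "
from cell import arm
arm.sign_off();print(arm.observe()['clock'])"
```

```text
the job is handed in; nothing more can be done
the job is handed in; nothing more can be done
```

The cover is home on the rack with both catches over its edges. I let go, moved the arm clear and handed the job in at about 14 s of the 64 s allowed.

I gripped the cover by its bar, turned it about -93° and lowered it level over the rods. The rack stood about 6 mm toward +y. I then pressed it past the catches until it bottomed on the pads.

What the last checks showed:
- **Level and height:** the plate measured level within 0.003 rad. Its top was at 68 mm, or about 69 mm allowing for the well rim, which measured 0.8 mm low. That puts the grip bar about 109 mm above the bench, inside the 104 to 112.5 mm band.
- **Centring:** the cover is about 0.2 mm off across the well and 6 mm off along it, both within limits.
- **Catches:** both noses lie over the plate edges, close to their rest positions in the top picture. A test pull of about 10 N did not lift the cover. I could not read the catch angles themselves.
- **Bystanders:** both bottles and the vial shield stand where they were in the side picture.

- **Off expectation, force:** my last step down overshot and the push peaked at about 40 N, with a side moment of about 2 N m. That is under the 90 N limit but harder than it needed to be, and I eased off at once.
- **Off expectation, vials:** their spring force showed up about 3 to 4 mm lower than I expected.

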